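Snap a lying 50 ml tube into its spring clips

TASK

Take the large screw-cap tube that lies on the V rest and snap it sideways, lying level, into the wide pair of spring clips (not the narrow pair), about centred on them. Push it fully home in both clips and let go of it.

Things in the scene. Friction and masses are not known exactly. Their poses are not given: they have to be found in the camera images.
- tube: Loose clear 50 ml screw-cap tube, blue cap, 112 mm long, body 28.6 mm in diameter, about 45 g. It starts lying level, axis 45 mm above the bench, in a fixed grey rest: two V cradles 8 mm thick, 52 mm free between them, on a base 8 mm thick. Origin: centre of the closed bottom end; z runs along the tube towards the cap.
- tube_mid (a point): Point on the tube's axis 50 mm from the bottom end; at the start within 5 mm of midway between the cradles. Grip the tube here (the fingers fit between the cradles, later between the clips); it shall come to lie midway between the two clips.
- wide_clips: Wide holder, fixed: metal base 110 x 46 x 8 mm, two upward-open steel C clips, 8 mm wide, 44 mm free between them along x. Mouth 21 mm, flaring to about 32 at the top, 72 mm above the bench. Tube axis seated: over the origin along x, 50 mm up; on unopened lips about 70. Opens at about 6 to 12 N total, straight down. Origin: centre of underside; x along the base, z up.
- narrow_clips: Bystander: fixed holder of the same make and base, its two clips for slim 16 mm tubes (mouth about 11 mm, top 64 mm above the bench), too narrow for this tube. Origin and axes as the wide holder's. The rest and the two holders stand in any order from left to right.
Not all that is in view belongs to the job. Of the things that look like the tube, the largest one is meant.

How it is judged:
By the outcome, as a careful person would: the job done as asked, in the order asked, and still so for the second after the job is handed in, with the robot touching nothing.
It also fails if it takes over 38 s, if anything falls off the work surface, if the arm or the gripper's body presses on something with over 40 N, if the wrist force passes 120 N, or if a joint passes its speed limit or range.

ROBOT

A 6-joint arm with a two-finger parallel gripper is mounted at the origin on a cart in front of the work surface, level with it; the furniture and walls round the work are solid. World frame = base frame: x ahead of the robot, y to its left, z up, the work surface at z = 0. Lengths are in m, angles in rad, forces in N, time in s.
With the tool pointing down it reaches from about 0.35 to 0.85 m from the base axis. Payload 8.1 kg.
Tool frame: the origin (TCP) lies between the finger pads; the fingertips stand 19 mm ahead of it and the grasp point (between the pads) is the TCP (arm.tip_reach is the distance from the TCP to the fingertips, in m); z points along the fingers, y is the line along which they close (so a half turn about z gives the same grasp; the last joint's range is limited). The gripper opens to 93 mm and grips with 3 to 60 N. Pads are 15 mm wide; open, the fingers measure 128 mm over their backs; the gripper's body (75 mm by 188 mm) begins 65 mm behind the grasp point.
Start: joints at [-1.306, 0.13, 1.488, -0, 1.523, -0.085], TCP at [0.206, -0.564, 0.238] pointing down, gripper open.
Joint ranges: [-2.96, 2.96], [-0.89, 2.26], [0.02, 2.5], [-1.34, 4.48], [0, 2.73], [-2.66, 2.66]. Speed limits (rad/s): [2.39, 2.39, 2.79, 3.14, 3.14, 3.14].

INTERFACE

Orientations are given as a unit quaternion [x, y, z, w].
In Python, from plant import arm, planner, sense, optics gives the robot as it stands. The module is installed in compiled form; this text tells all that it offers. Calls block until the motion is done:
- arm.move_to(position, orientation): joint-space move of the TCP to a pose.
- arm.movel(position, orientation=None, velocity=0.15, stop_force=None): straight line of the TCP; orientation=None keeps the orientation; velocity is the mean speed in m/s. With stop_force (N) it stops when the force on the tool has changed by that much, and returns True; else False.
- arm.set_joints(angles): joint-space move.
- arm.move_gripper(opening): finger opening in m; the grip force is fixed at half the most; returns when the fingers have stopped.
- arm.sleep(seconds).
- planner.solve_ik(position, orientation): joint angles nearest the present ones, or None.
- sense(): the state.
- optics.capture(name): name is "scene" or "top" or "wrist"; returns a dict with "image" (420x560x3 uint8, blue, green, red), "z_map" (420x560 float32, m along the optical axis (not along the pixel's ray), 0 where there is no reading), "vertical_fov" (degrees; the focal length in pixels is half the picture's height over the tangent of half this angle, whatever the lens; pixels are square), "cx", "cy" (the principal point, pixels), "T" (4x4, takes a point from camera to world coordinates). Camera axes: x right, y down, z forward; pixel columns grow to the right and rows downward; lengths in m; the calibration is good to about 2 mm. A picture is of the moment at which its call begins.
A pose or a line that the arm cannot do raises arm.IKError and nothing moves.
- arm.sign_off(): hands the job in; it is judged then, once.
The state is a dict: "t": time; "q": joint angles; "joint_velocities": joint speeds; "tau": joint torques, N m; "ee_pos": TCP position; "orientation": TCP orientation; "force": force on the tool from outside, world axes, zero at the start; "wrist_torque": the same for the moment, N m; "width": finger opening in m; "grip_force": force on a finger pad.
Only numpy, scipy, OpenCV 4.12 (cv2) and the standard library are available. Lean on these libraries where they do the work, as an engineer would, in place of code of your own. Each camera call takes 0.05 s, during which the arm holds its last target. There are 200 camera calls.

## Working session

There is one attempt and no reset: what is moved stays moved. The work goes in short steps, each a Python script; the robot and the scene stay as the last script left them, time stands still between calls to the robot, and variables do not carry over. Pictures are saved under pics/ and viewed, at most 10 in all, crops included, and the job is handed in when it is done.

```bash
mkdir -p pics; cat > h.py <<'E'
import numpy as np,cv2
from plant import arm,planner,sense,optics
def cap(n):
    c=optics.capture(n); np.savez('%s.npz'%n,**{k:np.asarray(v) for k,v in c.items()}); return c
def load(n): return dict(np.load('%s.npz'%n))
def cloud(c):
    h,w=c['z_map'].shape; f=h/2/np.tan(np.radians(float(c['vertical_fov']))/2)
    u,v=np.meshgrid(np.arange(w),np.arange(h)); z=c['z_map']
    p=np.stack([(u-c['cx'])/f*z,(v-c['cy'])/f*z,z],-1)
    return p@c['T'][:3,:3].T+c['T'][:3,3]
def ray(c,u,v,h):
    H=c['image'].shape[0]; f=H/2/np.tan(np.radians(float(c['vertical_fov']))/2)
    d=c['T'][:3,:3]@np.array([(u-c['cx'])/f,(v-c['cy'])/f,1]); o=c['T'][:3,3]
    return o+d*(h-o[2])/d[2]
E
python3 - <<'E'
from h import *
for n in('top','scene'):
    c=cap(n); cv2.imwrite('pics/%s0.png'%n,c['image']); print(n,c['T'].round(3),c['vertical_fov'],(c['z_map']==0).mean())
print(sense()['t'])
E
```

```text
top [[-0.    -0.989  0.15   0.357]
 [-1.    -0.005 -0.03   0.065]
 [ 0.03  -0.15  -0.988  1.124]
 [ 0.     0.     0.     1.   ]] 46.57707460612182 0.004068877551020408
scene [[-0.674 -0.352  0.65  -0.243]
 [-0.739  0.338 -0.583  0.735]
 [-0.015 -0.873 -0.488  0.639]
 [ 0.     0.     0.     1.   ]] 48.03745078300064 0.004034863945578232
0.1
```

View pics/top0.png

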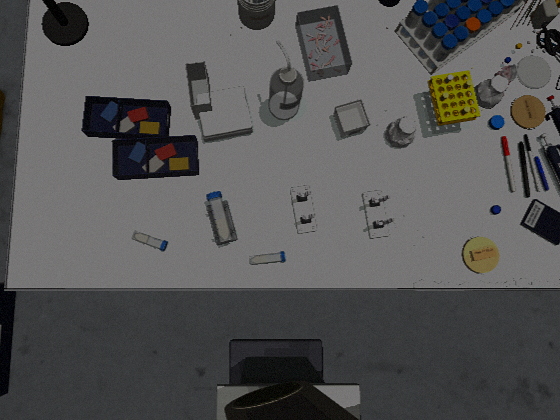

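View pics/scene0.png

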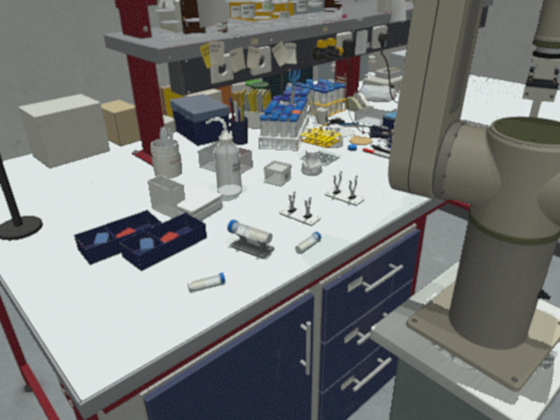

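Top view candidates for the tube: (220,217), capped and lying in the grey rest, the largest; slim tubes at (150,241) and (267,258); vials in the rack at (450,25). I choose (220,217). The holders are at (304,208) and (377,214). I'll check both in a close crop.

```bash
python3 - <<'E'
from h import *
c=load('top'); s=load('scene')
a=cv2.resize(c['image'][180:250,195:405],None,fx=3.8,fy=3.8,interpolation=cv2.INTER_CUBIC)
b=cv2.resize(s['image'][165:260,220:380],None,fx=3.4,fy=3.4,interpolation=cv2.INTER_CUBIC)
b=cv2.copyMakeBorder(b,0,0,0,a.shape[1]-b.shape[1],cv2.BORDER_CONSTANT)
cv2.imwrite('pics/crop.png',np.vstack([a,b])[:600])
P=cloud(c)
for n,(u0,u1,v0,v1) in dict(tube=(200,242,185,250),A=(287,322,180,238),B=(355,402,185,242)).items():
    p=P[v0:v1,u0:u1].reshape(-1,3); 
    print(n,len(p),np.histogram(p[:,2],np.arange(-.005,.085,.005))[0], 'zmax',p[:,2].max())
    if n!='tube':
        q=p[(p[:,2]>.004)&(p[:,2]<.014)]; r=cv2.minAreaRect(q[:,:2].astype(np.float32)*1000); print(' base',r)
        q=p[p[:,2]>.03]; print(' clips',q[:,:2].min(0),q[:,:2].max(0)); 
        lab=cv2.kmeans(q[:,:2].astype(np.float32),2,None,(3,50,1e-6),5,cv2.KMEANS_PP_CENTERS); print(lab[2])
        for k in 0,1:
            print(q[lab[1][:,0]==k].round(3)[:12].tolist())
E
```

```text
tube 2730 [1200  457  228   16    0    0    0    3   18   53   68  197  346   49
    1    0    0] zmax 1.1243410372850757
A 2030 [775 433 524 123   8   4   3   4  16  19   4   7  22  23   2   0   0] zmax 1.1243410372850757
 base ((547.42919921875, -45.383628845214844), (109.37224578857422, 63.45286178588867), 11.068801879882812)
 clips [ 0.35721706 -0.05382803] [0.57646327 0.06519859]
[[ 0.35721707  0.06519859]
 [ 0.5452757  -0.03800739]]
[[0.357, 0.065, 1.124], [0.357, 0.065, 1.124], [0.357, 0.065, 1.124], [0.357, 0.065, 1.124], [0.357, 0.065, 1.124], [0.357, 0.065, 1.124], [0.357, 0.065, 1.124], [0.357, 0.065, 1.124], [0.357, 0.065, 1.124]]
[[0.576, -0.041, 0.062], [0.576, -0.043, 0.062], [0.574, -0.021, 0.063], [0.575, -0.039, 0.059], [0.575, -0.041, 0.06], [0.574, -0.043, 0.063], [0.571, -0.021, 0.063], [0.572, -0.023, 0.063], [0.572, -0.026, 0.059], [0.576, -0.036, 0.04], [0.575, -0.038, 0.047], [0.572, -0.039, 0.059]]
B 2679 [1154  641  530  107   13    2    9   21   33   16    5    6    8   21
   23   14    0] zmax 1.1243410372850757
 base ((531.5157470703125, -215.18878173828125), (100.24642944335938, 120.12469482421875), 85.44257354736328)
 clips [ 0.35721706 -0.22965231] [0.56751149 0.06519859]
[[ 0.5353431  -0.20892757]
 [ 0.35721707  0.06519859]]
[[0.568, -0.219, 0.066], [0.566, -0.22, 0.072], [0.566, -0.214, 0.06], [0.566, -0.215, 0.063], [0.565, -0.216, 0.067], [0.565, -0.219, 0.067], [0.564, -0.22, 0.071], [0.562, -0.182, 0.071], [0.562, -0.185, 0.07], [0.564, -0.213, 0.061], [0.563, -0.215, 0.064], [0.563, -0.217, 0.065]]
[[0.357, 0.065, 1.124], [0.357, 0.065, 1.124], [0.357, 0.065, 1.124], [0.357, 0.065, 1.124], [0.357, 0.065, 1.124], [0.357, 0.065, 1.124], [0.357, 0.065, 1.124], [0.357, 0.065, 1.124], [0.357, 0.065, 1.124]]
```

View pics/crop.png

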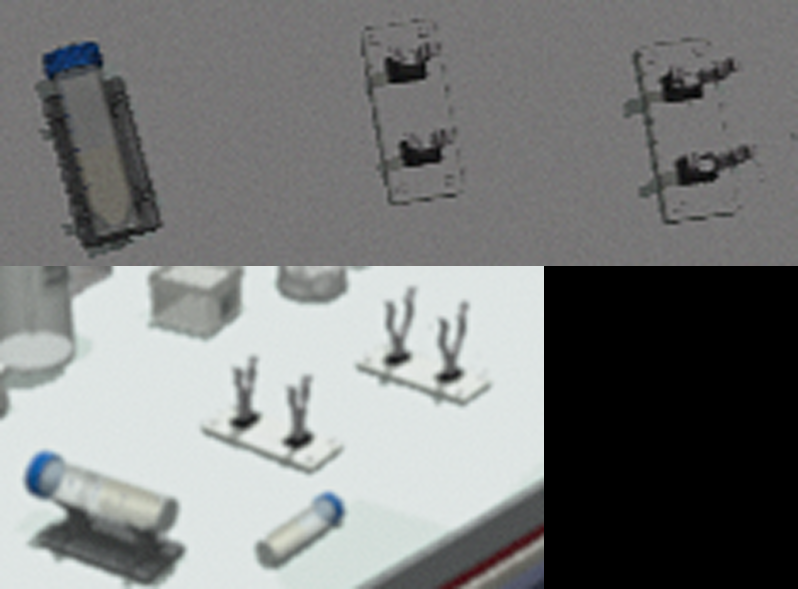

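The crop confirms (220,217) as the large tube, in the grey rest with its cap to the far side. The right-hand holder (377,214) has the wider, taller clips (z max 72 mm against about 63 mm), so it is the wide one. Next, near looks with the wrist camera.

```bash
cat >> h.py <<'E'
from scipy.spatial.transform import Rotation as Rn
def quat(psi):  # tool down, tool x along the line of yaw psi; picks the half turn with smaller last joint
    best=None
    for s in(0,np.pi):
        x=np.array([np.cos(psi+s),np.sin(psi+s),0]); z=np.array([0,0,-1.]); y=np.cross(z,x)
        q=Rn.from_matrix(np.c_[x,y,z]).as_quat()
        j=planner.solve_ik([.5,0,.25],q)
        if j is not None and (best is None or abs(j[5])<best[0]): best=(abs(j[5]),q)
    return best[1]
E
python3 - <<'E'
from h import *
q=quat(np.radians(10))
arm.move_to([.535-.02,-.207,.27],q); arm.sleep(.2)
a=cap('wrist'); np.savez('wB.npz',**{k:np.asarray(v) for k,v in a.items()})
print(sense()['t'],sense()['q'],a['T'].round(3).tolist(),sense()['ee_pos'])
c=load('top'); print(ray(c,223.4,239.2,.045),ray(c,214,191.8,.045))
t=(ray(c,223.4,239.2,.045)+ray(c,214,191.8,.045))/2
arm.move_to([t[0]-.02,t[1],.27],q); arm.sleep(.2)
b=cap('wrist'); np.savez('wT.npz',**{k:np.asarray(v) for k,v in b.items()})
print(sense()['t'],sense()['q'],b['T'].round(3).tolist())
cv2.imwrite('pics/w.png',cv2.resize(np.hstack([a['image'],b['image']]),(800,300)))
E
```

```text
2.075 [-4.75813071e-01 -2.59939792e-03  1.56839643e+00 -5.69942373e-05
  1.57593387e+00  9.21562649e-01] [[0.173, -0.946, -0.274, 0.591], [-0.985, -0.166, -0.049, -0.193], [0.001, 0.279, -0.96, 0.418], [0.0, 0.0, 0.0, 1.0]] [ 0.51474272 -0.20767229  0.26990912]
[0.46981185 0.14402022 0.045     ] [0.57673718 0.16673751 0.045     ]
3.6833 [ 2.00427001e-01 -8.01417852e-02  1.64374239e+00 -6.79501778e-05
  1.57807184e+00  1.59818896e+00] [[0.172, -0.946, -0.274, 0.58], [-0.985, -0.165, -0.049, 0.169], [0.001, 0.278, -0.96, 0.418], [0.0, 0.0, 0.0, 1.0]]
```

View pics/w.png

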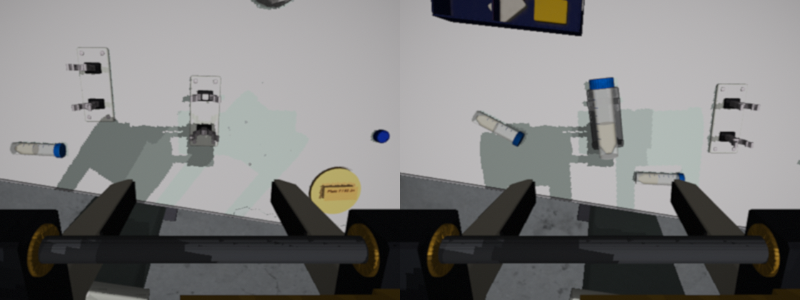

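The left half shows the wide holder straight ahead at about (205,120), the right half the tube at about (603,118) with its cap away from the robot. Now I compute both poses.

```bash
python3 - <<'E'
from h import *
a=dict(np.load('wB.npz')); b=dict(np.load('wT.npz'))
P=cloud(a); m=(P[...,2]>.03)&(P[...,2]<.09); m[:95]=0; m[250:]=0; m[:,:250]=0; m[:,330:]=0
q=P[m]; k=cv2.kmeans(q[:,:2].astype(np.float32),2,None,(3,50,1e-6),5,cv2.KMEANS_PP_CENTERS)
for i in 0,1:
    r=q[k[1][:,0]==i]; print('clip',len(r),r.min(0),r.max(0),r[:,:2].mean(0)); 
    for lo in(.05,.06,.066):
        t=r[r[:,2]>lo]; print(lo,cv2.minAreaRect(t[:,:2].astype(np.float32)*1000))
m=(P[...,2]>.005)&(P[...,2]<.012); m[:95]=0; m[250:]=0; m[:,:250]=0; m[:,330:]=0
print('base',cv2.minAreaRect(P[m][:,:2].astype(np.float32)*1000))
P=cloud(b); m=(P[...,2]>.04)&(P[...,2]<.075); m[:95]=0; m[240:]=0; m[:,:245]=0; m[:,330:]=0
q=P[m]; print('tube',len(q),cv2.minAreaRect(q[:,:2].astype(np.float32)*1000),q.min(0),q.max(0))
t=q[q[:,2]>.055]; print('ridge',len(t),cv2.fitLine(t[:,:2].astype(np.float32),cv2.DIST_HUBER,0,.01,.01).ravel())
hs=cv2.cvtColor(b['image'],cv2.COLOR_BGR2HSV); bl=(cv2.inRange(hs,(95,120,50),(125,255,255))>0); bl[:,:245]=0; bl[:,330:]=0; bl[:95]=0;bl[240:]=0
t=P[bl]; print('cap',t.min(0),t.max(0),cv2.minAreaRect(t[:,:2].astype(np.float32)*1000))
im=np.hstack([a['image'][90:250,230:350],b['image'][90:250,230:350]]); cv2.imwrite('pics/z.png',cv2.resize(im,None,fx=3.3,fy=3.3,interpolation=cv2.INTER_CUBIC))
E
```

```text
clip 381 [ 0.50252774 -0.22968589  0.03027368] [ 0.51604684 -0.18987533  0.07347938] [ 0.50998829 -0.20964017]
0.05 ((509.32037353515625, -209.3643798828125), (8.404067993164062, 39.85976791381836), 8.03240966796875)
0.06 ((509.32037353515625, -209.3643798828125), (8.404067993164062, 39.85976791381836), 8.03240966796875)
0.066 ((509.32037353515625, -209.3643798828125), (8.404067993164062, 39.85976791381836), 8.03240966796875)
clip 374 [ 0.55439503 -0.2219829   0.03012189] [ 0.56750209 -0.18179977  0.07436378] [ 0.56106824 -0.2019533 ]
0.05 ((560.8900146484375, -202.07765197753906), (8.058135032653809, 39.96398162841797), 8.788972854614258)
0.06 ((560.8900146484375, -202.07765197753906), (8.058135032653809, 39.96398162841797), 8.788972854614258)
0.066 ((560.7401733398438, -202.0927734375), (7.895146369934082, 39.99238204956055), 8.345337867736816)
base ((535.0911865234375, -206.17308044433594), (109.77375030517578, 45.968223571777344), 8.975092887878418)
tube 3526 ((520.0755615234375, 154.89117431640625), (112.61695861816406, 47.14997863769531), 15.750995635986328) [0.4628484  0.12177556 0.04006049] [0.5782195  0.18532779 0.06471252]
ridge 2548 [0.9619168  0.2733424  0.5247788  0.15612623]
cap [0.55739354 0.15155388 0.04967057] [0.57717436 0.18512656 0.06471252] ((567.8138427734375, 168.60626220703125), (12.673796653747559, 32.314884185791016), 16.54054069519043)
```

View pics/z.png

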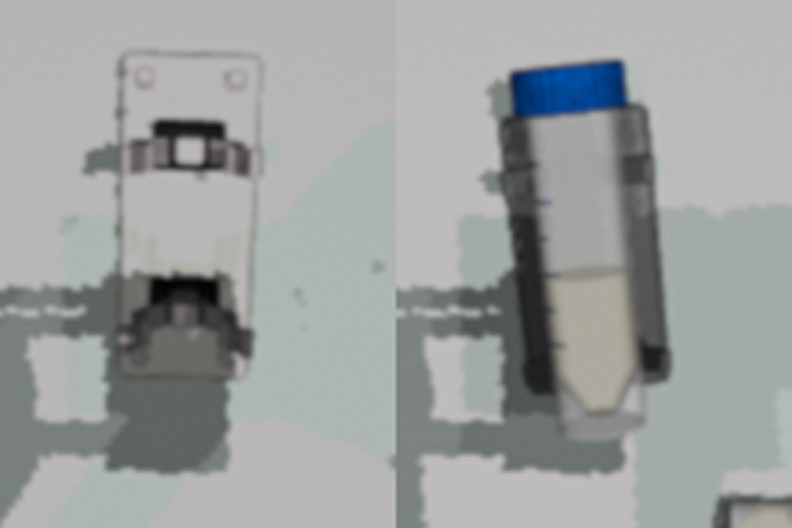

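Tube mid is about (0.5143, 0.1532), yaw 15.9°. The wide holder is at (0.5351, -0.2059), yaw 8.7°. Grasping now.

```bash
python3 - <<'E'
from h import *
q=quat(np.radians(15.85)); p=np.array([.5143,.1532,0])
arm.move_gripper(.06)
arm.move_to(p+[0,0,.13],q)
print(arm.movel(p+[0,0,.045],velocity=.1,stop_force=15), sense()['ee_pos'])
arm.move_gripper(0); s=sense(); print('w',s['width'],s['grip_force'],s['t'],s['force'])
arm.movel(p+[0,0,.15],velocity=.15)
q2=quat(np.radians(8.7)); h=np.array([.5351,-.2059,0])
arm.move_to(h+[0,0,.15],q2); arm.sleep(.2); s=sense(); print(s['ee_pos'],s['width'],s['force'],s['t'])
c=cap('wrist'); cap('top'); cap('scene')
P=cloud(c); m=(P[...,2]>.10)&(P[...,2]<.18)&(np.linalg.norm(P[...,:2]-h[:2],axis=-1)<.09)
t=P[m]; print(len(t))
cv2.imwrite('pics/held.png',np.hstack([c['image'][:,100:460],cv2.resize(load('scene')['image'][110:260,290:440],(420,420))]))
E
```

```text
False [0.51497764 0.15333809 0.04581804]
w 0.028160881174142425 29.99995619058609 6.65 [ 0.43521781 -1.65057514  1.12345686]
[ 0.53547476 -0.2047595   0.15003369] 0.02809633259106689 [-0.97165135 -0.02317543 -0.57488178] 9.05
18627
```

View pics/held.png

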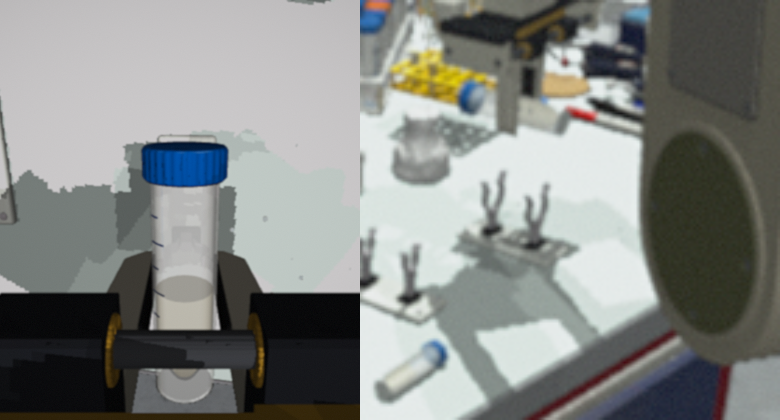

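The tube is held and looks centred between the fingers, cap forward. I check tilt and centring numerically.

```bash
python3 - <<'E'
from h import *
c=load('wrist'); P=cloud(c); s=sense(); print(s['ee_pos'],s['t'])
x=Rn.from_quat(s['orientation']).as_matrix()[:,0]; a=np.array([x[0],x[1],0]); a*=np.sign(a[0]); n=np.array([-a[1],a[0],0])
D=P-s['ee_pos']; A=D@a; N=D@n; Z=D[...,2]
print('axis',np.degrees(np.arctan2(a[1],a[0])))
ok=(Z>-.03)&(Z<.03)&(abs(N)<.03)&(abs(A)<.08)
for lo in np.arange(-.06,.07,.01):
    m=ok&(A>=lo)&(A<lo+.01)
    m[330:]&=True
    if m.sum()>20: print(round(lo,3),m.sum(),'topz',np.percentile(Z[m],97).round(4),'N',N[m].min().round(4),N[m].max().round(4))
hs=cv2.cvtColor(c['image'],cv2.COLOR_BGR2HSV); bl=(cv2.inRange(hs,(95,120,50),(125,255,255))>0)&ok
print('cap A',np.percentile(A[bl],[1,99]),A[bl].max(),'N',np.percentile(N[bl],[1,99]),'bottom',)
E
```

```text
[ 0.53531373 -0.20527219  0.1500494 ] 9.2
axis 8.75840648451764
-0.06 36 topz 0.0139 N -0.0122 0.0136
-0.05 1055 topz 0.0148 N -0.0122 0.0154
-0.04 682 topz 0.015 N -0.0113 0.0144
-0.02 502 topz 0.0149 N -0.0129 0.0157
-0.01 1538 topz 0.0216 N -0.0127 0.0155
0.0 4911 topz 0.0284 N -0.0282 0.03
0.01 1504 topz 0.0153 N -0.0252 0.0285
0.02 1603 topz 0.0152 N -0.013 0.0157
0.03 1669 topz 0.0153 N -0.013 0.0157
0.04 1683 topz 0.0166 N -0.015 0.0173
0.05 2318 topz 0.018 N -0.0159 0.0184
0.06 1104 topz 0.0176 N -0.0157 0.0181
cap A [0.04931933 0.06220361] 0.06232526902788515 N [-0.01435119  0.01738013] bottom
```

Level, mid within 0.3 mm of the TCP. The wrist camera reads the held tube 1.3 mm to the left, so I shift the holder target by about 1 mm and push down.

```bash
python3 - <<'E'
from h import *
psi=np.radians(8.7); n=np.array([-np.sin(psi),np.cos(psi),0]); h=np.array([.5351,-.2059,0])-.001*n
q=quat(psi); 
def st(l):
    s=sense(); print(l,s['ee_pos'].round(4),s['force'].round(1),s['wrist_torque'].round(2),round(s['width'],4),round(s['t'],2))
arm.movel(h+[0,0,.085],q,velocity=.1); arm.sleep(.4); st('pre')
for z in(.071,.066,.060,.055,.050):
    r=arm.movel(h+[0,0,z],q,velocity=.05,stop_force=25); st((z,r))
    if r: break
arm.sleep(.3); st('end')
c=cap('wrist'); cap('scene')
cv2.imwrite('pics/seat.png',np.hstack([c['image'][:,100:460],cv2.resize(load('scene')['image'][150:220,310:380],(420,420))]))
E
```

```text
pre [ 0.5354 -0.207   0.0854] [-0.2 -0.7 -0.6] [ 0.07  0.02 -0.03] 0.0278 10.4
(0.071, False) [ 0.5348 -0.2066  0.0704] [-0.8  0.4  0.6] [0.2  0.05 0.03] 0.0281 10.83
(0.066, False) [ 0.5358 -0.2067  0.0662] [1.7 2.1 1.3] [ 0.35 -0.39 -0.04] 0.0276 11.08
(0.06, False) [ 0.5358 -0.2067  0.0601] [ 4.5  3.1 -1. ] [ 0.47 -0.66 -0.  ] 0.0277 11.35
(0.055, False) [ 0.5345 -0.2066  0.0539] [ 3.4  0.8 -5.6] [ 0.29 -0.42 -0.06] 0.0279 11.6
(0.05, False) [ 0.5351 -0.2066  0.0497] [0.8 3.4 0.2] [ 0.7  -0.19 -0.06] 0.0276 11.85
end [ 0.535  -0.2066  0.0497] [ 0.6  4.2 -1.6] [ 0.73 -0.28 -0.01] 0.0278 12.15
```

View pics/seat.png

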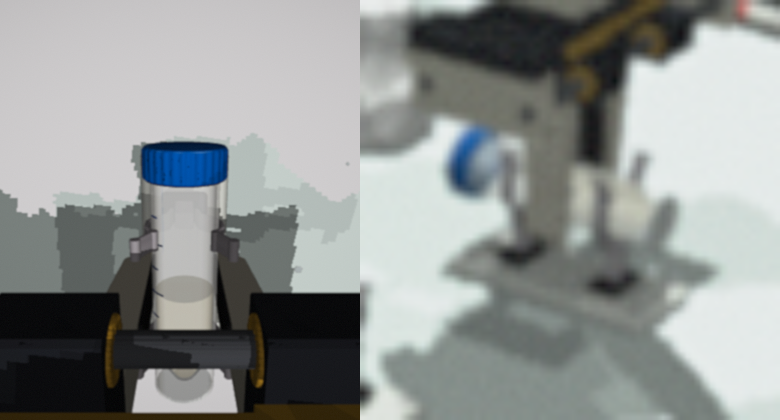

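The tube lies between the lips of both clips with the TCP at 49.7 mm. I press slightly, release, retreat and check the height at both ends.

```bash
python3 - <<'E'
from h import *
psi=np.radians(8.7); q=quat(psi); p=sense()['ee_pos']
print(arm.movel([p[0],p[1],.048],q,velocity=.03,stop_force=15),sense()['ee_pos'],sense()['force'])
arm.move_gripper(.06)
arm.movel([p[0],p[1],.15],q,velocity=.15)
arm.movel([.515,-.207,.27],q,velocity=.2); arm.sleep(.3)
c=cap('wrist'); print(sense()['t']); P=cloud(c)
a=np.array([np.cos(psi),np.sin(psi),0]); n=np.array([-a[1],a[0],0]); D=P-[.5351,-.2059,0]; A=D@a;N=D@n;Z=P[...,2]
ok=(Z>.04)&(Z<.1)&(abs(N)<.03)&(abs(A)<.09)
for lo in np.arange(-.06,.08,.01):
    m=ok&(A>=lo)&(A<lo+.01)
    if m.sum()>10:
        r=m&(abs(N)<.006); print(round(lo,3),m.sum(),'ridge z',np.percentile(Z[r],[50,90]).round(4) if r.any() else '','N',N[m].min().round(4),N[m].max().round(4))
print('A',A[ok].min(),A[ok].max())
cv2.imwrite('pics/fin.png',cv2.resize(c['image'][90:250,200:380],None,fx=3.5,fy=3.5,interpolation=cv2.INTER_CUBIC))
E
```

```text
False [ 0.53521295 -0.20664819  0.04955036] [-6.04373982  7.48624923 13.5446169 ]
15.1583
-0.05 260 ridge z [0.064  0.0651] N -0.014 0.0137
-0.04 262 ridge z [0.0641 0.0654] N -0.0139 0.0136
-0.03 421 ridge z [0.0644 0.0654] N -0.0196 0.0199
-0.02 285 ridge z [0.0642 0.0653] N -0.0135 0.0135
-0.01 281 ridge z [0.0644 0.0652] N -0.0134 0.0134
0.0 298 ridge z [0.0644 0.0655] N -0.0144 0.0133
0.01 296 ridge z [0.0644 0.0656] N -0.0143 0.0132
0.02 454 ridge z [0.0645 0.0657] N -0.0196 0.0201
0.03 318 ridge z [0.0644 0.0655] N -0.0139 0.0173
0.04 332 ridge z [0.0649 0.0664] N -0.0165 0.0158
0.05 396 ridge z [0.0674 0.0682] N -0.0163 0.0168
0.06 104 ridge z [0.0671 0.0681] N -0.0162 0.0167
A -0.05023034401437398 0.06192134740108145
```

View pics/fin.png

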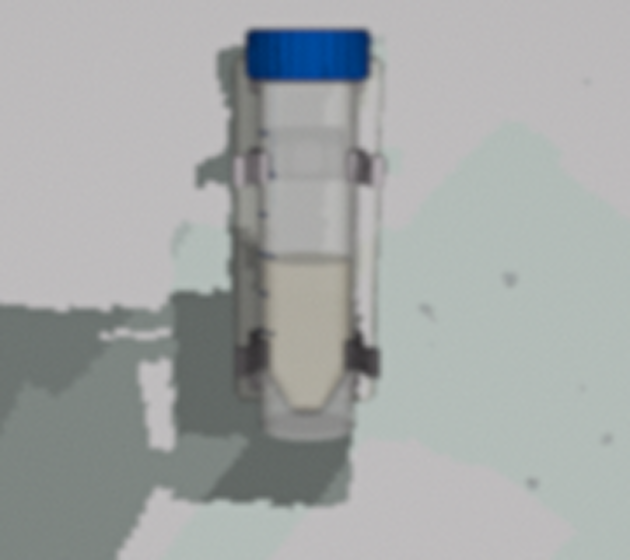

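The tube's top is at about 64.3 mm along its whole length, so the axis is 50 mm up and level. It spans -50 to +62 mm about the holder centre, lies inside both clips, and the gripper is clear of it.

```bash
python3 -c "
from h import *
print(arm.sign_off())"
```

```text
the job is handed in; nothing more can be done
None
```

The large tube is fully home and level in both wide clips, centred to within about 1 mm, released with the gripper clear, and the job was handed in at about 15 s.

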